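Sweep the brown peat pellets into the board's trough

ROBOT

A 7-joint arm with a two-finger parallel gripper is mounted at the origin on the work surface; the furniture and walls round the work are solid. World frame = base frame: x ahead of the robot, y to its left, z up, the work surface at z = 0. Lengths are in m, angles in degrees, forces in N, time in s.
With the tool pointing down it reaches from about 0.425 to 0.875 m from the base axis. Payload 4.7 kg.
Tool frame: the origin (TCP) lies between the finger pads; the fingertips stand 19 mm ahead of it and the grasp point (between the pads) is the TCP (finger_overhang is the distance from the TCP to the fingertips, in m); z points along the fingers, y is the line along which they close (so a half turn about z gives the same grasp; the last joint's range is limited). The gripper opens to 87 mm and grips with 3 to 60 N. Pads are 19 mm wide; open, the fingers measure 117 mm over their backs; the gripper's body (75 mm by 190 mm) begins 51 mm behind the grasp point.
Start: joints at [76.324, 18.392, -4.016, 83.108, 1.295, 78.541, -3.26], TCP at [0.163, -0.629, 0.242] pointing down, gripper open.
Joint ranges: [-163.93, 163.93], [-17.29, 119.83], [-79.2, 71.16], [3.27, 140.29], [-89.18, 269.18], [5.43, 117.66], [-154.24, 154.24]. Speed limits (degrees/s): [147.25, 147.25, 180, 180, 180, 180, 180].

INTERFACE

Orientations are given as [roll, pitch, yaw] about the fixed x, y, z axes, in that order (R = Rz(yaw) Ry(pitch) Rx(roll)).
In Python, from rig import movep, move_linear, goto_joints, set_gripper, hold, ik, get_state, camera, camera_info, Unreachable, finish_job, cut_out, finger_overhang gives the robot as it stands. Calls block until the motion is done:
- movep(position, orientation): joint-space move of the TCP to a pose.
- move_linear(position, v=0.15, attitude=None, until_force=None): straight line of the TCP; attitude=None keeps the orientation; v is the mean speed in m/s. With until_force (N) it stops when the force on the tool has changed by that much, and returns True; else False.
- goto_joints(angles): joint-space move.
- set_gripper(opening): finger opening in m; the grip force is fixed at half the most; returns when the fingers have stopped.
- hold(seconds).
- ik(position, orientation): joint angles nearest the present ones, or None.
- get_state(): the state.
- camera(name): name is "scene" or "top" or "wrist"; returns (picture, depth): 480x640x3 uint8, blue, green, red; 480x640 float32, m along the optical axis (not along the pixel's ray), 0 where there is no reading.
- camera_info(name): a dict with "mtx" (3x3 intrinsics, pixels), "world_to_cam" (4x4, takes a point from world to camera coordinates). Camera axes: x right, y up, looking along -z (the intrinsics and any distortion apply to the point x, -y, -z); pixel columns grow to the right and rows downward; lengths in m; the calibration is good to about 2 mm. A picture is of the moment at which its call begins: read the wrist's pose just before it. camera_info takes no time and is no camera call; for the wrist camera it gives the pose at the moment of the call.
A pose or a line that the arm cannot do raises Unreachable and nothing moves.
- finish_job(): hands the job in; it is judged then, once.
Trained networks look in the newest picture that a camera, given by its name, has taken for a name from the list of things; names that differ only in an ending like _2 or _b are one class to them, and where a whole thing is asked for, a point or a joint stands for the part that bears it (a point fixed in the world has none). Each returns a list of dicts, best first, with "score" (0 to 1); they miss things now and then, are a little off and sometimes report something else, mostly with a low value. They report only what shows in the picture. A call takes as long as a camera call.
- cut_out(camera, label): "mask" (480x640 bool, what is visible of it) and "pixel" ([column, row] in pixels, amid what is visible of it).
The state is a dict: "time": time; "joint_pos": joint angles; "joint_vel": joint speeds; "tau": joint torques, N m; "tool_pos": TCP position; "eef_rot": TCP orientation; "contact_force": force on the tool from outside, world axes, zero at the start; "torque": the same for the moment, N m; "gripper_width": finger opening in m; "finger_force": force on a finger pad.
Only numpy, scipy, OpenCV 4.12 (cv2) and the standard library are available. Lean on these libraries where they do the work, as an engineer would, in place of code of your own. Each camera call takes 0.05 s, during which the arm holds its last target. There are 200 camera calls.

TASK

With the gripper's fingers closed or with the outside of the fingers, sweep the three dark brown peat pellets across the green deck of the sorting board so that they drop into the white trough along its left side. Do not pick up or lift any pellet, leave the pale pellet lying where it is, and do not disturb the other things on the bench.

Things in the scene. Friction and masses are not known exactly. Their poses are not given: they have to be found in the camera images.
- board: Sorting board fixed to the bench. Origin: centre of its underside on the bench top, z up. In its frame (mm): flat green deck, top at z = 28, x = -125 to 125, y = -150 to 85; its +y edge (robot's left) drops straight into the white trough, without a lip. An aluminium rim 8 wide, top at z = 38, runs round deck and trough.
- trough (a point): Centre of the white floor of the board's trough; axes as the board's. Trough: x = -125 to 125, y = 85 to 140 in the board's frame (250x55 mm), floor at z = 4 (24 mm below the deck). A thin white line on the deck runs along the drop-off, 2 to 5 mm from it.
- brown_pellet_1: Dark brown compressed peat pellet (one of three alike): disc 36 mm across and 12 mm thick, about 30 g, lying flat on the board's deck with free space round it; origin at the centre of the disc (6 mm above the deck), its z axis along the disc's axis. Loose, slides when pushed.
- brown_pellet_2: Dark brown compressed peat pellet (one of three alike): disc 36 mm across and 12 mm thick, about 30 g, lying flat on the board's deck with free space round it; origin at the centre of the disc (6 mm above the deck), its z axis along the disc's axis. Loose, slides when pushed.
- brown_pellet_3: Dark brown compressed peat pellet (one of three alike): disc 36 mm across and 12 mm thick, about 30 g, lying flat on the board's deck with free space round it; origin at the centre of the disc (6 mm above the deck), its z axis along the disc's axis. Loose, slides when pushed.
- pale_pellet: Pale straw-coloured pellet, to be left where it lies: disc 36 mm across and 12 mm thick, about 30 g, lying flat on the board's deck with free space round it; origin at the centre of the disc (6 mm above the deck), its z axis along the disc's axis. Loose, slides when pushed.
- feed_jar: Bystander, loose on the bench beside the board: upright amber jar with a dark lid, 64 mm across, 94 mm tall. Origin at the centre of its underside.
- tape_measure: Bystander, loose on the bench beside the board: yellow pocket tape measure, 68x76x31 mm. Origin at the centre of its underside.
- hinged_tin: Bystander, loose on the bench beside the board: small flat red tin, 69x103x28 mm. Origin at the centre of its underside.
- red_marker: Bystander, loose on the bench beside the board: red marker pen with dark cap, lying, 118 mm long, 19 mm thick. Origin at the centre of its underside.
- seed_packet_3: Bystander, loose on the bench beside the board: flat seed packet, white and green, 118x82x11 mm. Origin at the centre of its underside.
- tape_roll: Bystander, loose on the bench beside the board: roll of blue tape lying flat, 66 mm across, 18 mm tall. Origin at the centre of its underside.

How it is judged (in metres and radians):
At the end, for the whole second after the job is handed in: The centre of each of the three brown pellets lies inside the trough (more than 1 mm past the deck's edge, at least 2 mm below the deck's top), at rest; the pale pellet lies within 12 mm of where it started; every bystander lies within 30 mm of where it started (x of brown_pellet_1 in the frame of board between -0.125 and 0.125 m and y of brown_pellet_1 in the frame of board between 0.086 and 0.14 m and z of each of brown_pellet_1, brown_pellet_2, brown_pellet_3 in the frame of board below 0.026 m and linear speed of each of brown_pellet_1, brown_pellet_2, brown_pellet_3, pale_pellet below 0.02 m/s and x of brown_pellet_2 in the frame of board between -0.125 and 0.125 m and y of brown_pellet_2 in the frame of board between 0.086 and 0.14 m and x of brown_pellet_3 in the frame of board between -0.125 and 0.125 m and y of brown_pellet_3 in the frame of board between 0.086 and 0.14 m and distance of pale_pellet from where it was at the start of the episode below 0.012 m and distance of each of feed_jar, tape_measure, hinged_tin, red_marker, seed_packet_3, tape_roll from where it was at the start of the episode below 0.03 m); the robot touches nothing.
It fails at once if a pellet is lifted (its centre more than 22 mm above the deck, or 14 mm while it is still level) (z of any of brown_pellet_1, brown_pellet_2, brown_pellet_3, pale_pellet in the frame of board above 0.05 m or (z of brown_pellet_1 in the frame of board above 0.042 m and angle between brown_pellet_1's own z axis and vertical below 0.3 rad) or (z of brown_pellet_2 in the frame of board above 0.042 m and angle between brown_pellet_2's own z axis and vertical below 0.3 rad) or (z of brown_pellet_3 in the frame of board above 0.042 m and angle between brown_pellet_3's own z axis and vertical below 0.3 rad) or (z of pale_pellet in the frame of board above 0.042 m and angle between pale_pellet's own z axis and vertical below 0.3 rad)).
It fails at once if the pale pellet is shifted by more than 12 mm (distance of pale_pellet from where it was at the start of the episode above 0.012 m).
It fails at once if a bystander is shifted by more than 30 mm (distance of any of feed_jar, tape_measure, hinged_tin, red_marker, seed_packet_3, tape_roll from where it was at the start of the episode above 0.03 m).
It also fails if it takes over 56 s, if anything falls off the work surface, if the arm or the gripper's body presses on something with over 40 N, if the wrist force passes 120 N, or if a joint passes its speed limit or range.

## Working session

There is one attempt and no reset: what is moved stays moved. The work goes in short steps, each a Python script; the robot and the scene stay as the last script left them, time stands still between calls to the robot, and variables do not carry over. Pictures are saved under pics/ and viewed, at most 10 in all, crops included, and the job is handed in when it is done.

```bash
mkdir -p pics; ls; cat > h.py <<'E'
import numpy as np, cv2
from rig import *
def toworld(cam,px,depth=None,z=None):
    i=camera_info(cam);K=np.array(i["mtx"]);T=np.linalg.inv(np.array(i["world_to_cam"]))
    px=np.atleast_2d(np.asarray(px,float))
    r=np.c_[(px[:,0]-K[0,2])/K[0,0],-(px[:,1]-K[1,2])/K[1,1],-np.ones(len(px))]
    d=r@T[:3,:3].T; o=T[:3,3]
    s=(z-o[2])/d[:,2] if z is not None else np.asarray(depth)
    return o+d*s[:,None]
E
python3 - <<'E'
from h import *
for c in ["top","scene"]:
    p,d=camera(c); cv2.imwrite(f"pics/{c}0.png",p); np.save(f"{c}d.npy",d)
    print(c,camera_info(c))
    for n in ["brown_pellet_1","pale_pellet","board","trough"]:
        try:
            for o in cut_out(c,n):
                m=o["mask"]; v,u=np.nonzero(m&(d>0))
                w=toworld(c,np.c_[u,v],depth=d[v,u])
                print(n,round(o["score"],2),np.round(o["pixel"]),m.sum(),np.round(np.median(w,0),4),np.round(w.min(0),3),np.round(w.max(0),3))
        except Exception as e: print(n,e)
print(get_state())
E
```

```text
pics
rig.py
top {'mtx': array([[550.43376558,   0.        , 319.8869604 ],
       [  0.        , 550.43376558, 231.77551427],
       [  0.        ,   0.        ,   1.        ]]), 'world_to_cam': array([[-0.01024786, -0.9996726 , -0.0234452 ,  0.00548189],
       [ 0.99259826, -0.01300718,  0.1207456 , -0.51225108],
       [-0.12101102, -0.02203428,  0.99240658, -1.34441392],
       [ 0.        ,  0.        ,  0.        ,  1.        ]])}
brown_pellet_1 0.74 [336. 209.] 139 [ 0.5648 -0.039   0.0402] [ 0.547 -0.054  0.033] [ 0.58  -0.024  0.048]
brown_pellet_1 0.58 [334. 184.] 190 [ 0.6293 -0.0436  0.0393] [ 0.612 -0.063  0.022] [ 0.65  -0.025  0.048]
brown_pellet_1 0.44 [361. 230.] 170 [ 0.5147 -0.1021  0.04  ] [ 0.498 -0.118  0.023] [ 0.534 -0.085  0.048]
pale_pellet 0.57 [339. 257.] 128 [ 0.4501 -0.0559  0.0406] [ 0.435 -0.072  0.033] [ 0.465 -0.042  0.048]
board 0.64 [346. 219.] 12495 [ 0.5399 -0.0666  0.0282] [ 0.406 -0.223 -0.813] [0.873 0.167 0.048]
trough 0.9 [345. 220.] 12275 [ 0.5403 -0.0675  0.0282] [ 0.407 -0.218 -0.01 ] [0.675 0.089 0.047]
trough 0.63 [192. 309.] 1553 [0.32
[... 798 characters left out ...]
me': 0.5, 'joint_pos': array([76.32361625, 18.39267133, -4.01814833, 83.10946377,  1.29683668,
       78.5394546 , -3.26015833]), 'joint_vel': array([-0.01897324, -0.11265303,  0.09085372, -0.18282267, -0.02900189,
        0.08261524,  0.07376364]), 'tau': array([ 6.13941393e-04, -4.90602529e+01, -4.02286900e-01, -3.12465084e+01,
       -6.36392646e-02,  3.46164079e-02,  1.65018957e-05]), 'tool_pos': array([ 0.16256063, -0.6293574 ,  0.24156155]), 'eef_rot': array([1.79996345e+02, 3.88842642e-03, 1.44873724e+01]), 'contact_force': array([ 0.64505907,  0.22991691, -0.19723544]), 'torque': array([-0.03123347,  0.05382596,  0.02609005]), 'finger_force': 0.0, 'gripper_width': 0.0868489257384082}
```

```bash
python3 - <<'E'
import cv2
p=cv2.imread("pics/top0.png"); cv2.imwrite("pics/c0.png",cv2.resize(p[130:310,220:460],(800,600),interpolation=cv2.INTER_CUBIC))
E
```

```text
(no output)
```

View pics/top0.png

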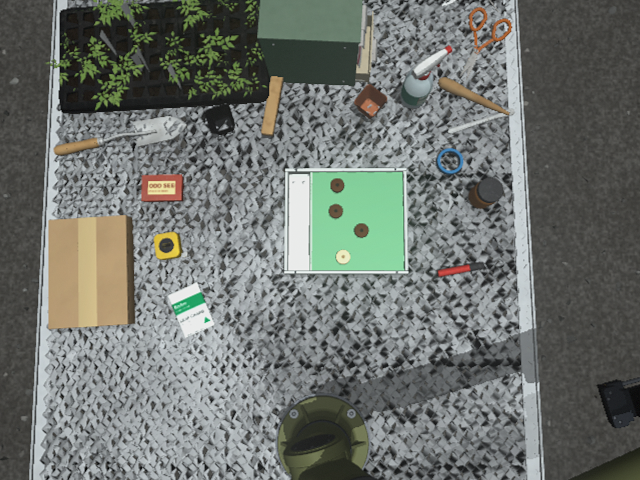

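View pics/c0.png

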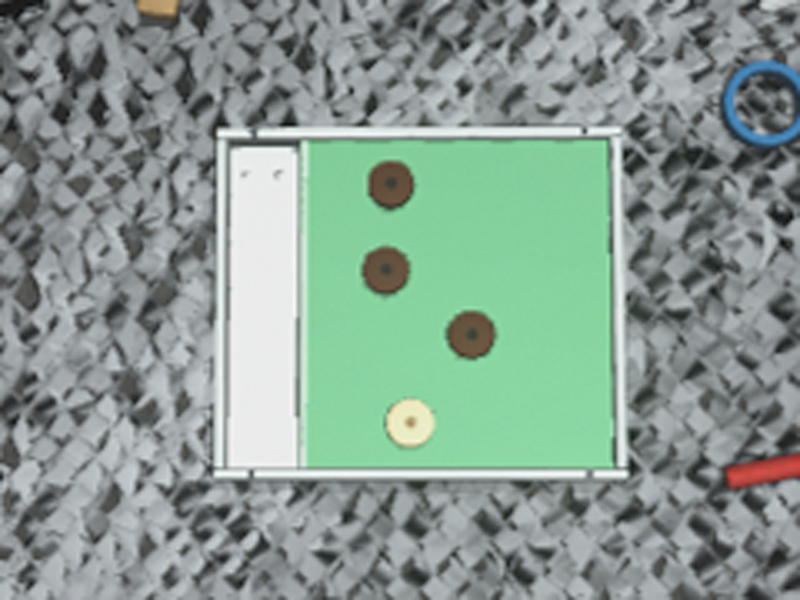

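```bash
cat >> h.py <<'E'
def pellets(p):
    hsv=cv2.cvtColor(p,cv2.COLOR_BGR2HSV)
    H,S,V=[hsv[...,k].astype(int) for k in range(3)]
    roi=np.zeros(H.shape,bool); roi[160:280,280:412]=1
    out={}
    for n,m in {"brown":(V<130)&(H<20)&(S>60)&roi,"pale":(H>15)&(H<35)&(S>40)&(V>180)&roi}.items():
        k,l,st,c=cv2.connectedComponentsWithStats(m.astype(np.uint8))
        out[n]=[(st[i,4],np.round(toworld("top",c[i],z=0.036)[0],4)) for i in range(1,k) if st[i,4]>50]
    return out
E
python3 - <<'E'
from h import *
p=cv2.imread("pics/top0.png"); print(pellets(p))
c=lambda u,v:(220+(u+.5)/3.3333-.5,130+(v+.5)/3.3333-.5)
print("rim corners",np.round(toworld("top",[c(218,130),c(622,128),c(628,476),c(215,476)],z=.038),4))
g=cv2.cvtColor(p,cv2.COLOR_BGR2HSV); green=((abs(g[...,0].astype(int)-70)<20)&(g[...,1]>70)).astype(np.uint8)
n=[];
for v in range(180,262,6):
    u=np.nonzero(green[v,290:420])[0]+290; n.append([(u[0]-.5,v),(u[-1]+.5,v)])
n=np.array(n); L=toworld("top",n[:,0],z=.028);R=toworld("top",n[:,1],z=.028)
for q in(L,R): print(np.polyfit(q[:,0]-.55,q[:,1],1), np.ptp(q[:,1]))
for y in(90,-90):
  for pos in([.64,-.12,.05],[.51,-.15,.05],[.51,.06,.05],[.64,.05,.15]):
    j=ik(pos,[180,0,y]); print(y,None if j is None else np.round(j))
E
```

```text
{'brown': [(np.int32(129), array([ 0.6295, -0.0448,  0.036 ])), (np.int32(126), array([ 0.5638, -0.0396,  0.036 ])), (np.int32(125), array([ 0.5143, -0.1028,  0.036 ]))], 'pale': [(np.int32(125), array([ 0.4511, -0.0548,  0.036 ]))]}
rim corners [[ 0.6732  0.0857  0.038 ]
 [ 0.6699 -0.2193  0.038 ]
 [ 0.408  -0.2161  0.038 ]
 [ 0.4115  0.0886  0.038 ]]
[-0.01759506  0.01897739] 0.004200950134798889
[-0.01213774 -0.20926657] 0.003440306596604603
90 [ 37.  33. -38.  93.  22.  62.  -7.]
90 [ 46.  18. -36. 111.  13.  55.   3.]
90 [ 41.  23. -58. 113.  23.  57. -28.]
90 [ 35.  32. -58.  89.  28.  74. -26.]
-90 [ -35.   42.   61.   96.  -39.   66. -144.]
-90 [ -38.   25.   61.  113.  -26.   57. -145.]
-90 [ 48.  28. -67. 112.  30.  60. 147.]
-90 [ 41.  38. -68.  89.  35.  77. 149.]
```

```bash
cat > sweep.py <<'E'
from h import *
O=[180,0,89.4]
def edge(x): return .0237-.0125*(x-.55)
def sweep(x,y,first=False):
    d=np.array([.011,1.]); s=np.array([x,y])-.043*d; e=np.array([x,y])+d*(edge(x)+.001-y)
    if first: movep([*s,.2],O)
    move_linear([*s,.12],v=.25)
    hit=move_linear([*s,.051],v=.1,until_force=8)
    if hit: print("touch on descent",get_state()["tool_pos"]); move_linear([*s,.12]); return
    move_linear([*e,.051],v=.05)
    st=get_state(); print(st["time"],np.round(st["tool_pos"],4),np.round(st["contact_force"],2))
    move_linear([*(e-.01*d),.051],v=.05)
    move_linear([*(e-.01*d),.12],v=.2)
E
python3 - <<'E'
from sweep import *
set_gripper(0)
sweep(.5143,-.1028,True)
p,_=camera("top"); cv2.imwrite("pics/t1.png",p); q,_=camera("scene"); cv2.imwrite("pics/s1.png",cv2.resize(q[150:360,180:460],(800,600)))
print(pellets(p))
E
```

```text
9.05 [0.5157 0.025  0.051 ] [-0.06 -0.09 -0.16]
{'brown': [(np.int32(130), array([ 0.6296, -0.045 ,  0.036 ])), (np.int32(67), array([ 0.5643, -0.0465,  0.036 ]))], 'pale': []}
```

View pics/s1.png

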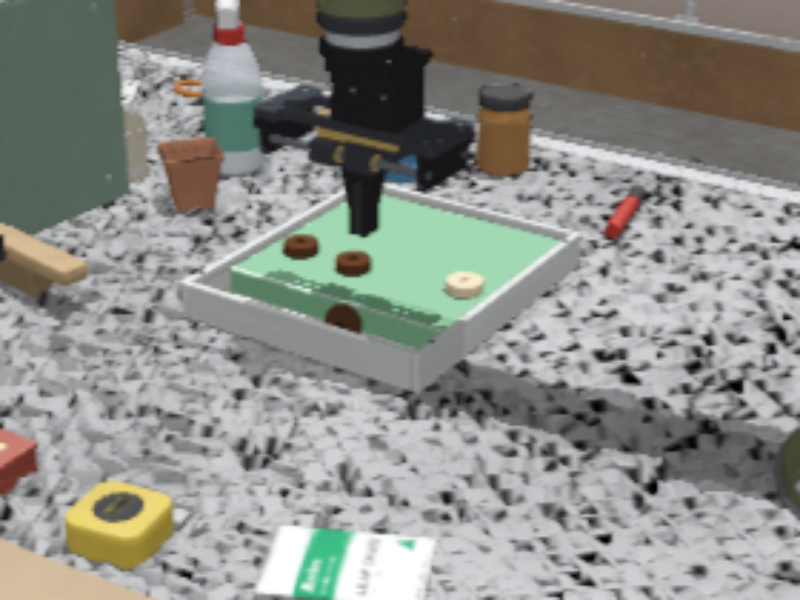

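The first pellet is in the trough at (343,318), tilted against the step. The two other brown pellets at (300,246) and (353,263) and the pale one at (465,284) haven't moved. Next I'll sweep the remaining two.

```bash
python3 - <<'E'
from sweep import *
sweep(.5638,-.0396); sweep(.6295,-.0448)
s=get_state()["tool_pos"]
move_linear([.55,-.2,.25],v=.25)
move_linear([.45,-.45,.28],v=.25)
p,_=camera("top"); cv2.imwrite("pics/c2.png",cv2.resize(p[130:310,220:460],(800,600),interpolation=cv2.INTER_CUBIC)); q,_=camera("scene"); cv2.imwrite("pics/s2.png",cv2.resize(q[180:330,200:400],(800,600),interpolation=cv2.INTER_CUBIC))
print(pellets(p),get_state()["time"])
E
```

```text
13.7083 [0.5645 0.0242 0.051 ] [-0.16 -0.47  1.18]
18.4083 [0.6303 0.0234 0.051 ] [-0.11  0.76 -0.52]
{'brown': [(np.int32(107), array([0.5624, 0.0426, 0.036 ]))], 'pale': [(np.int32(107), array([ 0.4521, -0.0539,  0.036 ]))]} 21.7833
```

View pics/c2.png

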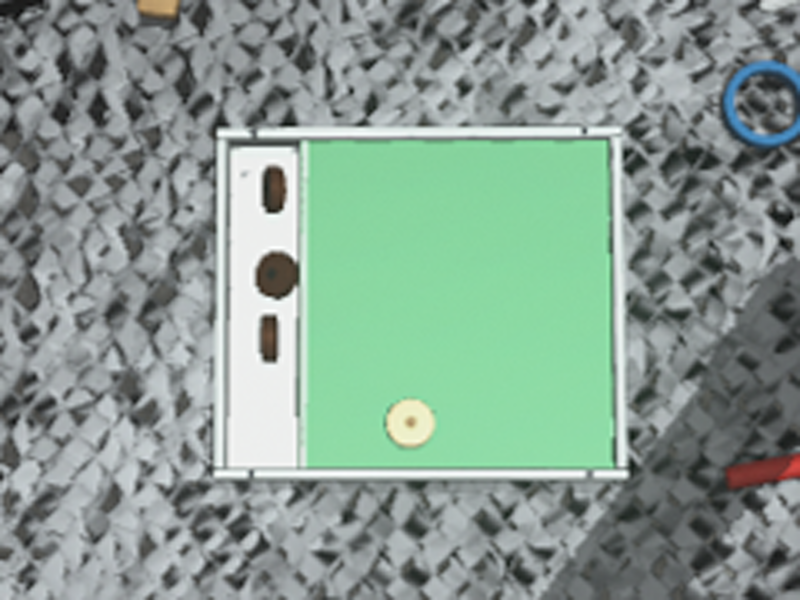

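View pics/s2.png

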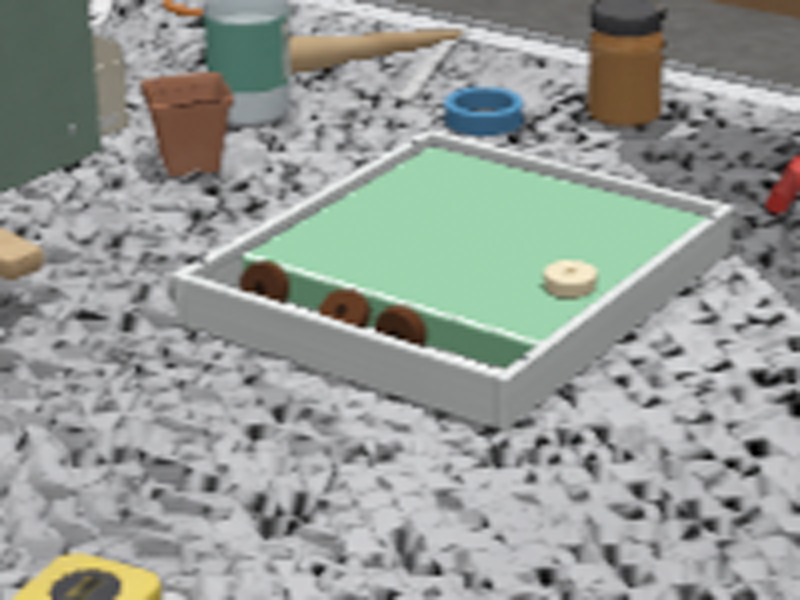

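All three browns are in the trough. Those at crop (273,190) and (269,338) stand on edge, so their centres are at about z = 22 mm, and the one at (276,274) leans on the step. The pale pellet hasn't moved, at (410,423). I'll check that they're at rest and how high they sit, then hand in.

```bash
python3 - <<'E'
from h import *
ok=True; prev=None
for t in range(2):
    p,d=camera("top"); g=cv2.cvtColor(p,cv2.COLOR_BGR2HSV).astype(int)
    m=(g[...,2]<150)&(g[...,0]<20)&(g[...,1]>60); r=np.zeros_like(m); r[172:270,290:311]=1
    k,l,st,c=cv2.connectedComponentsWithStats((m&r).astype(np.uint8))
    C=[]
    for i in range(1,k):
        if st[i,4]<25: continue
        z=toworld("top",np.argwhere(l==i)[:,::-1],depth=d[l==i])[:,2]
        w=toworld("top",c[i],z=.025)[0]; C.append(w); print(st[i,4],np.round(w,4),"z min/med/max",np.round([z.min(),np.median(z),z.max()],3))
    C=np.array(C)
    if t: print("moved",np.abs(C-prev).max()); ok=len(C)==3 and np.abs(C-prev).max()<.002 and C[:,1].min()>.028
    prev=C; hold(1.5)
print(ok, finish_job() if ok else "not handed in")
E
```

```text
47 [0.6302 0.0422 0.025 ] z min/med/max [0.028 0.038 0.046]
107 [0.5641 0.0432 0.025 ] z min/med/max [0.014 0.028 1.396]
47 [0.5167 0.0484 0.025 ] z min/med/max [0.03  0.037 0.043]
47 [0.6302 0.0422 0.025 ] z min/med/max [0.03  0.038 0.045]
107 [0.5641 0.0432 0.025 ] z min/med/max [0.015 0.027 0.039]
47 [0.5166 0.0484 0.025 ] z min/med/max [0.029 0.038 0.044]
moved 5.387446586080369e-05
the job is handed in; nothing more can be done
True None
```

I swept all three brown pellets into the trough, where they lie at rest (two on edge, one leaning on the step). The pale pellet measured about 1 mm from where it started, I saw no bystander disturbed, and the job is handed in; no verdict was returned.

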